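Wedge the rocking gauge stand level

ROBOT

A 7-joint arm with a two-finger parallel gripper is mounted at the origin on the work surface. World frame = base frame: x ahead of the robot, y to its left, z up, the work surface at z = 0. Lengths are in mm, angles in rad, forces in N, time in s.
With the tool pointing down it reaches from about 400 to 925 mm from the base axis. Payload 5.6 kg.
Tool frame: the origin (TCP) lies at the very end of the fingers, on their centre line; the grasp point (between the pads) lies 19 mm behind it; x points along the fingers, z is the direction in which the jaws open and shut, and the axes are right-handed (so a half turn about x gives the same grasp; the last joint's range is limited). The gripper opens to 85 mm and grips with 20 to 120 N. Pads are 22 mm wide; open, the fingers measure 114 mm over their backs; the gripper's body (76 mm by 85 mm) begins 54 mm behind the grasp point. The pads swing forward as they close: fully open they stand 13 mm farther back than shut.
Start: joints at [1.234, 0.468, -0.012, 1.603, 0.006, 1.071, -0.056], TCP at [188.193, -622.167, 231.29] pointing down, gripper open.
Joint ranges: [-2.53, 2.53], [-0.31, 2.02], [-1.57, 1.55], [0.28, 2.44], [-1.29, 4.43], [0.15, 1.84], [-2.92, 2.92]. Speed limits (rad/s): [2.57, 2.57, 3.14, 3.14, 3.14, 3.14, 3.14].

INTERFACE

Orientations are given as a unit quaternion [x, y, z, w].
In Python, from workcell import r gives the robot as it stands. Calls block until the motion is done:
- r.move_pose(position, orientation): joint-space move of the TCP to a pose.
- r.movel(position, v=150, rotation=None, threshold=None): straight line of the TCP; rotation=None keeps the orientation; v is the mean speed in mm/s. With threshold (N) it stops when the force on the tool has changed by that much, and returns True; else False.
- r.goto_joints(angles): joint-space move.
- r.ungrasp() and r.close_gripper(): open the fingers fully, or close them until they stop; the grip force is fixed at half the most.
- r.sleep(seconds).
- r.ik(position, orientation): joint angles nearest the present ones, or None.
- r.state(): the state.
- r.camera(name): name is "side" or "top" or "wrist"; returns a dict with "image" (400x640x3 uint8, red, green, blue), "fx", "fy", "cx", "cy" (pixels), "cam_to_world" (4x4, takes a point from camera to world coordinates); the wrist camera has in their place "tool_from_camera" (4x4, takes a point from camera to tool coordinates, whose origin is the TCP and whose axes are the tool frame's). Camera axes: x right, y up, looking along -z (the intrinsics and any distortion apply to the point x, -y, -z); pixel columns grow to the right and rows downward; lengths in mm; the calibration is good to about 2 mm. The wrist camera is an equidistant fisheye: a pixel r from the principal point sees the ray r / f radians off the axis. A picture is of the moment at which its call begins: read the wrist's pose just before it. There is no depth.
A pose or a line that the arm cannot do raises r.MotionError and nothing moves.
- r.finish_job(): hands the job in, once; it reports no verdict.
Trained networks look in a picture, given as the dict that the camera call returned (one of the last four; its "shot" number tells which), for a name from the list of things; names that differ only in an ending like _2 or _b are one class to them, and where a whole thing is asked for, a point or a joint stands for the part that bears it (a point fixed in the world has none). Each returns a list of dicts, best first, with "conf" (0 to 1); they miss things now and then, are a little off and sometimes report something else, mostly with a low value. They report only what shows in the picture. A call takes as long as a camera call.
- r.spot_in(picture, target): "at" ([column, row] as shares, 0 to 1, of the picture: columns of its width, rows of its height, amid what is visible of it).
- r.masks_of(picture, target): "mask" (400x640 bool, what is visible of it) and "at" ([column, row] as shares, 0 to 1, of the picture: columns of its width, rows of its height, amid what is visible of it).
The state is a dict: "time_s": time; "joints": joint angles; "dq": joint speeds; "effort": joint torques, N m; "tcp_pos": TCP position; "eef_rot": TCP orientation; "wrist_force": force on the tool from outside, world axes, zero at the start; "moment": the same for the moment, N m; "gripper_width": finger opening in mm.
Only numpy, scipy, OpenCV 4.12 (cv2) and the standard library are available. Lean on these libraries where they do the work, as an engineer would, in place of code of your own. Each camera call takes 0.05 s, during which the arm holds its last target. There are 200 camera calls.

TASK

The dial-gauge stand leans and rocks because one of its four feet has lost its rubber pad. With the fingertips, push the wooden wedge along the table, thin end first, under that bare foot until the stand is level and has stopped rocking, with all three rubber pads down on the table, then take the hand away. Pick nothing up, do not push the stand by hand or shove it out of its place, and leave everything else where it lies.

Things in the scene. Friction and masses are not known exactly. Their poses are not given: they have to be found in the camera images.
- stand: dial-gauge stand (2.3 to 3.6 kg, loose). Square plate 180 x 180 x 14 mm, top 45 mm up when level, on four feet near its corners, 106 mm from its centre; the corners (127 mm out) lie on its x and y axes. Three feet have rubber pads 28 mm across; the bare foot is at -x. Origin: under the plate's centre, at table height when level; z square to the plate. Starts leaning 0.085 rad onto the bare foot
- column (a point): middle of the top of the stand's steel column, 233 mm up, 38 mm from the plate's centre towards the bare foot; the column is 22 mm across with a 38 mm clamp near its top and a dial gauge on the far side
- stud (a point): middle of the lower end of the bare foot: a steel stud 24 mm across, slightly domed (its rim is 3 mm higher than its middle), 9 mm shorter than the other feet. It touches the table at the start, carries about 3 to 8 N and is 9 mm up when the stand is level
- wedge: hardwood wedge, 90 mm long (x), 44 mm wide (y), 50 g; upright heel 18 mm high at -x, thin end 1.5 mm high at +x, facing the bare stud within 25 degrees. Origin: mid underside. The stand is level when the stud is about 5 mm from this middle towards the thin end; 5.5 mm of travel lifts it 1 mm; too far and a side pad rises. Pushing it under takes 5 to 12 N; it stays where left
- tube: bystander: steel square-tube offcut 60 x 40 x 40 mm; origin at the middle of its underside
- collar: bystander: steel shaft collar, 48 mm across, 22 mm high, with a dark bore; origin at the middle of its underside
- packer: bystander: flat steel packing plate 60 x 40 x 6 mm; origin at the middle of its underside
- hammer: bystander: hammer lying on the table, about 300 mm long; origin near its middle
- marker: bystander: marker pen lying on the table, about 135 mm long, 16 mm thick; origin 42 mm from its white end
- can: bystander: white spray can standing up, 60 mm across, 150 mm high; origin at the middle of its underside
- magnet: bystander: grey welding magnet, a triangle about 80 x 80 mm, 30 mm high; origin under the middle of one leg

How it is judged:
By the outcome, as a careful person would: the job done as asked, in the order asked, and still so for the second after the job is handed in, with the robot touching nothing.
It also fails if it takes over 45 s, if anything falls off the work surface, if the arm or the gripper's body presses on something with over 40 N, if the wrist force passes 120 N, or if a joint passes its speed limit or range.

## Working session

There is one attempt and no reset: what is moved stays moved. The work goes in short steps, each a Python script; the robot and the scene stay as the last script left them, time stands still between calls to the robot, and variables do not carry over. Pictures are saved under pics/ and viewed, about 8 in all and at most 12, crops included, and the job is handed in when it is done.

```bash
mkdir -p pics; cat > h.py <<'E'
import numpy as np, cv2
from workcell import r
def save(im,n): cv2.imwrite('pics/'+n, cv2.cvtColor(im,cv2.COLOR_RGB2BGR))
def ray(c,px):
    d=np.array([(px[0]-c['cx'])/c['fx'],-(px[1]-c['cy'])/c['fy'],-1.]); T=np.array(c['cam_to_world'])
    return T[:3,3],T[:3,:3]@d
def onz(c,px,z):
    o,d=ray(c,px); return o+d*(z-o[2])/d[2]
def proj(c,p):
    T=np.array(c['cam_to_world']); q=T[:3,:3].T@(np.array(p,float)-T[:3,3])
    return np.array([c['cx']+c['fx']*q[0]/-q[2], c['cy']-c['fy']*q[1]/-q[2]])
E
python3 - <<'E'
from h import *
for n in('top','side'):
    c=r.camera(n); save(c['image'],n+'0.png')
    print(n,c['fx'],c['cx'],c['cy'],np.round(c['cam_to_world'],3).tolist(),[k for k in c if k!='image'])
    for t in ('wedge','stand','stud','column','tube','collar','packer','hammer','marker','can','magnet'):
        for m in r.masks_of(c,t)[:2]:
            at=np.array(m['at'])*[640,400]; 
            rc=cv2.minAreaRect(np.argwhere(m['mask'])[:,::-1].astype(np.float32))
            print(t,round(m['conf'],2),at.round(),m['mask'].sum(),np.round(onz(c,at,5)),np.round([onz(c,p,5)[:2] for p in cv2.boxPoints(rc)]).tolist() if t=='wedge' else '')
print(r.state())
E
```

```text
top 404.6244802262775 323.65417809370297 198.44373859799305 [[-0.013, 0.996, -0.092, 426.986], [-1.0, -0.013, 0.008, 7.126], [0.006, 0.092, 0.996, 1624.464], [0.0, 0.0, 0.0, 1.0]] ['fx', 'fy', 'cx', 'cy', 'cam_to_world', 'shot']
wedge 0.75 [302. 216.] 224 [508.  84.   5.] [[563.0, 102.0], [563.0, 62.0], [479.0, 63.0], [479.0, 103.0]]
stand 0.87 [290. 167.] 2000 [708. 129.   5.] 
stud 0.56 [293. 166.] 2124 [712. 117.   5.] 
column 0.56 [290. 169.] 2097 [698. 129.   5.] 
column 0.32 [264. 215.] 171 [511. 236.   5.] 
tube 0.66 [266. 220.] 187 [493. 228.   5.] 
collar 0.67 [331. 228.] 114 [459. -35.   5.] 
hammer 0.67 [186. 243.] 524 [404. 542.   5.] 
marker 0.48 [441. 238.] 106 [ 410. -472.    5.] 
can 0.93 [447. 181.] 366 [ 640. -505.    5.] 
magnet 0.62 [214. 181.] 284 [652. 437.   5.] 
side 500.16739472566644 316.05412917884485 199.39244091703932 [[0.987, 0.074, -0.14, 340.823], [-0.158, 0.49, -0.857, -1298.351], [0.005, 0.868, 0.496, 927.462], [0.0, 0.0, 0.0, 1.0]] ['fx', 'fy', 'cx', 'cy', 'cam_to_world', 'shot']
wedge 0.76 [299. 232.] 230 [509.  86.   5.] [[476.0, 117.0], [566.0, 1
[... 601 characters left out ...]
64. 462.   5.] 
{'time_s': 1.2, 'joints': array([ 1.23398202,  0.46749132, -0.01160958,  1.60270149,  0.00598383,
        1.07139811, -0.05630378]), 'dq': array([ 0.002004  ,  0.00044765, -0.00031266,  0.00094108, -0.00056271,
       -0.00048653,  0.00015228]), 'effort': array([ 6.44798365e-05, -5.32235348e+01,  2.16410088e-02, -2.51632065e+01,
        1.15503918e-02,  1.16870873e-03,  3.34006060e-06]), 'tcp_pos': array([ 188.21404201, -622.1605325 ,  231.29537494]), 'eef_rot': array([ 0.42143234,  0.5677817 , -0.42145909,  0.56779482]), 'wrist_force': array([ 0.1796968 ,  0.27879705, -0.47146578]), 'moment': array([ 0.00381635,  0.04137308, -0.02359099]), 'gripper_width': 85.47508095286334}
```

```bash
python3 - <<'E'
import cv2,numpy as np
a=cv2.imread('pics/top0.png')[130:270,230:370];b=cv2.imread('pics/side0.png')[140:280,250:410]
cv2.imwrite('pics/c0.png',np.hstack([cv2.resize(a,(400,400),interpolation=3),cv2.resize(b,(400,400*140//160*160//140),interpolation=3)]))
E
```

```text
(no output)
```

View pics/c0.png

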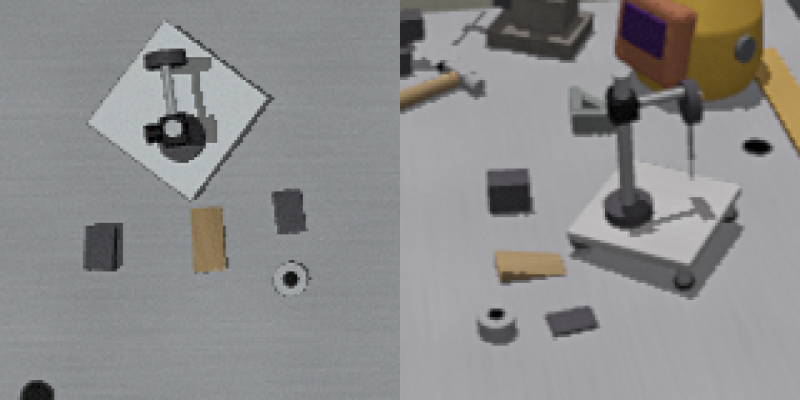

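```bash
cat >> h.py <<'E'
from scipy.spatial.transform import Rotation as R
def down(yaw):
    # tool x down, tool y along push direction yaw, jaws (z) across
    x=np.array([0,0,-1.]); y=np.array([np.cos(yaw),np.sin(yaw),0]); z=np.cross(x,y)
    return R.from_matrix(np.c_[x,y,z])
def wshot():
    s=r.state(); c=r.camera('wrist')
    T=np.eye(4); T[:3,:3]=R.from_quat(s['eef_rot']).as_matrix(); T[:3,3]=s['tcp_pos']
    c['cam_to_world']=T@np.array(c['tool_from_camera']); return c
def wonz(c,px,z):
    u=np.array([(px[0]-c['cx'])/c['fx'],(px[1]-c['cy'])/c['fy']]); th=np.hypot(*u); k=np.sin(th)/max(th,1e-9)
    T=c['cam_to_world']; d=T[:3,:3]@np.array([u[0]*k,-u[1]*k,-np.cos(th)]); o=T[:3,3]
    return o+d*(z-o[2])/d[2]
def wproj(c,p):
    T=c['cam_to_world']; q=T[:3,:3].T@(np.array(p,float)-T[:3,3]); th=np.arctan2(np.hypot(q[0],q[1]),-q[2]); n=np.hypot(q[0],q[1])
    return np.array([c['cx']+c['fx']*th*q[0]/n, c['cy']-c['fy']*th*q[1]/n])
E
python3 - <<'E'
from h import *
c=r.camera('top')
f=lambda x,y:(x/2.857+230,y/2.857+130)
P=[onz(c,f(*p),z)[:2] for p,z in(((193,200),34),((165,20),56),((87,123),45),((272,97),45))]
print(np.round(P)); cen=np.mean(P,0); ax=(P[1]-P[0])/np.linalg.norm(P[1]-P[0])
print(cen,np.degrees(np.arctan2(ax[1],ax[0])),'stud',cen-106*ax)
W=[onz(c,f(*p),z)[:2] for p,z in(((192,208),1.5),((222,207),1.5),((227,270),18),((195,272),18))]
print(np.round(W))
r.close_gripper()
for yaw in (0,np.pi):
    q=r.ik([440,75,220],down(yaw).as_quat()); print(yaw,q)
    if q is not None and abs(q[6])<2.7:
        r.move_pose([440,75,220],down(yaw).as_quat()); break
print(r.state()['tcp_pos'],r.state()['time_s'])
c=wshot(); save(c['image'],'w1.png'); print(c['fx'],c['cx'],c['cy'],np.round(c['tool_from_camera'],2).tolist())
for t in ('wedge','stud','stand'):
    for m in r.masks_of(c,t)[:1]: print(t,m['conf'],np.array(m['at'])*[640,400],cv2.boxPoints(cv2.minAreaRect(np.argwhere(m['mask'])[:,::-1].astype(np.float32))).round().tolist())
E
```

```text
[[569.  98.]
 [817. 134.]
 [676. 243.]
 [710. -13.]]
[692.97344942 115.39747129] 8.154990003006112 stud [588.0453245  100.36122833]
[[561. 101.]
 [561.  59.]
 [472.  53.]
 [470.  97.]]
0 [ 0.48727438  0.23306493 -0.8123389   2.05025564  0.20912365  0.94002119
 -2.00668521]
[440.3197156   74.34900434 219.96586913] 4.6417
309.70691628693146 320.0485702660105 200.23620975118453 [[0.0, 0.29, -0.96, -143.58], [0.0, 0.96, 0.29, 77.2], [1.0, -0.0, 0.0, 0.03], [0.0, 0.0, 0.0, 1.0]]
wedge 0.73 [314.176 108.08 ] [[292.0, 69.0], [332.0, 67.0], [336.0, 147.0], [296.0, 149.0]]
stud 0.86 [282.88  19.52] [[203.0, 0.0], [340.0, 0.0], [340.0, 57.0], [203.0, 57.0]]
stand 0.56 [282.496  16.52 ] [[203.0, 0.0], [340.0, 0.0], [340.0, 59.0], [203.0, 59.0]]
```

View pics/w1.png

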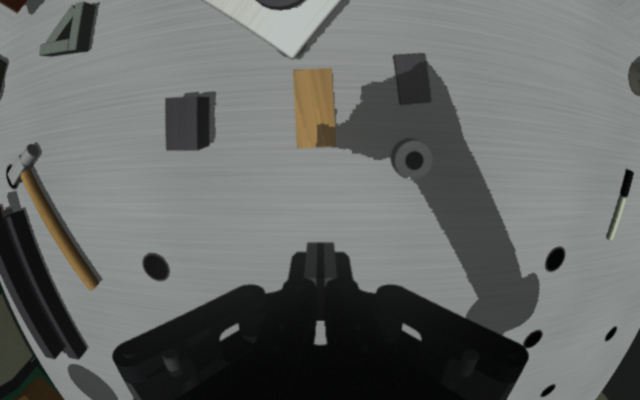

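```bash
python3 - <<'E'
from h import *
c=wshot()
g=cv2.cvtColor(c['image'],cv2.COLOR_RGB2GRAY)
m=r.masks_of(c,'wedge')[0]['mask']
a=cv2.approxPolyDP(max(cv2.findContours(m.astype(np.uint8),0,2)[0],key=cv2.contourArea),3,True)[:,0]; print(a.tolist())
W=[wonz(c,p,z)[:2] for p,z in(((294,69),1.5),((333,68),1.5),((335.5,147),18),((297.5,148),18))]
print(np.round(W,1)); ti=(W[0]+W[1])/2; he=(W[2]+W[3])/2; d=ti-he
print('tip',ti,'heel',he,'len',np.linalg.norm(d),'yaw',np.degrees(np.arctan2(d[1],d[0])))
C=wonz(c,(294,55),34); L=wonz(c,(207,2),38);Rr=wonz(c,(348,0),38);print('corner',C,L,Rr)
e=[(v-C)[:2]/np.linalg.norm((v-C)[:2]) for v in(L,Rr)]; b=e[0]+e[1]; b/=np.linalg.norm(b)
print('axis',np.degrees(np.arctan2(b[1],b[0])),'angle',np.degrees(np.arccos(e[0]@e[1])),'stud',C[:2]+21*b)
E
```

```text
[[331, 68], [293, 72], [298, 147], [335, 145]]
[[563.3 104.7]
 [564.2  60. ]
 [473.4  57.5]
 [472.3 100.1]]
tip [563.71481667  82.33198234] heel [472.84344531  78.84700447] len 90.93817242611796 yaw 2.1962551579756324
corner [574.4125792  101.95013139  34.        ] [643.30051374 197.98154402  38.        ] [635.98958799  45.54691036  38.        ]
axis 5.9286481455497215 angle 96.83532950851222 stud [595.30025642 104.11921886]
```

```bash
cat >> h.py <<'E'
def look(name,crop=None):
    c=wshot(); save(c['image'],name)
    ms=r.masks_of(c,'wedge')
    if ms:
        m=ms[0]['mask']; a=cv2.approxPolyDP(max(cv2.findContours(m.astype(np.uint8),0,2)[0],key=cv2.contourArea),3,True)[:,0]
        print('wedge',ms[0]['conf'],a.tolist(),[np.round(wonz(c,p,8)[:2]).tolist() for p in a])
    return c
E
python3 - <<'E'
from h import *
q=down(np.pi).as_quat()
print(r.ik([540,25,3],q))
r.move_pose([440,40,200],q); r.move_pose([543,25,100],q); r.movel([543,28,4],v=120)
print(r.movel([543,61,4],v=60,threshold=15)); s=r.state(); print(s['tcp_pos'],s['wrist_force'],s['time_s'])
look('w2.png')
E
```

```text
[ 0.72219954  1.08422142 -1.17714626  1.94476713  1.20634612  1.0627931
  0.54273802]
False
[542.93453971  61.0516183    3.90462215] [-0.03338628 -1.06681434  0.30133305] 9.5917
wedge 0.69 [[415, 106], [354, 112], [315, 122], [339, 249], [347, 255], [357, 283], [421, 270], [423, 200]] [[468.0, 105.0], [472.0, 76.0], [476.0, 59.0], [538.0, 71.0], [542.0, 75.0], [559.0, 81.0], [552.0, 115.0], [513.0, 112.0]]
```

View pics/w2.png

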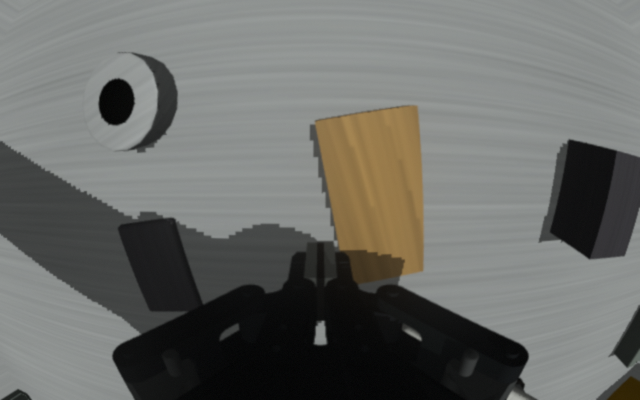

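```bash
cat >> h.py <<'E'
def wedge(c,t1,t2,h1,h2,S=(592,102)):
    W=[wonz(c,p,z)[:2] for p,z in((t1,1.5),(t2,1.5),(h1,18),(h2,18))]
    ti=(W[0]+W[1])/2; he=(W[2]+W[3])/2; d=ti-he; u=d/np.linalg.norm(d); n=np.array([-u[1],u[0]]); v=np.array(S)-he
    print(np.round(W,1).tolist()); print('tip',ti.round(1),'heel',he.round(1),'len',np.linalg.norm(d).round(1),'yaw',np.degrees(np.arctan2(u[1],u[0])).round(1),'stud from heel along/left',(v@u).round(1),(v@n).round(1))
E
python3 - <<'E'
from h import *
c=wshot(); wedge(c,(423,270),(357,283),(315,122),(417,105))
E
```

```text
[[555.9, 118.7], [562.9, 81.2], [475.7, 58.6], [467.3, 101.9]]
tip [559.4  99.9] heel [471.5  80.2] len 90.1 yaw 12.6 stud from heel along/left 122.3 -5.1
```

```bash
cat >> h.py <<'E'
PY=np.radians(10.5); U=np.array([np.cos(PY),np.sin(PY)])
REF={n:cv2.cvtColor(cv2.imread(f'pics/{n}0.png'),cv2.COLOR_BGR2GRAY).astype(np.float32) for n in('side','top')}
def crop(g,box): x,y,w,h=box; return np.ascontiguousarray(g[y:y+h,x:x+w])
def track(n,box,pad=12):
    """sub-pixel shift of a patch since the start"""
    g=cv2.cvtColor(r.camera(n)['image'],cv2.COLOR_RGB2GRAY).astype(np.float32); x,y,w,h=box
    t=crop(REF[n],box); big=crop(g,(x-pad,y-pad,w+2*pad,h+2*pad))
    m=cv2.matchTemplate(big,t,cv2.TM_CCOEFF_NORMED); _,v,_,(i,j)=cv2.minMaxLoc(m)
    W=np.array([[1,0,i],[0,1,j]],np.float32)
    try: _,W=cv2.findTransformECC(t,big,W,cv2.MOTION_TRANSLATION,(3,100,1e-5))
    except cv2.error: pass
    return np.array([W[0,2]-pad,W[1,2]-pad,v])
CL=(330,165,48,30); PL=(318,205,72,40); TC=(278,145,30,44)
def tilt():
    a=track('side',CL);b=track('side',PL);t=track('top',TC); print('clamp',a.round(2),'plate',b.round(2),'top',t.round(2))
E
python3 - <<'E'
from h import *
tilt()
p=r.state()['tcp_pos']
r.movel([543,40,4],v=120); r.movel([543,35,90],v=200)
q=down(np.pi+PY).as_quat(); H=np.array([471.5,80.2])
A=H-35*U
r.move_pose([*A,90],q); r.movel([*A,7],v=150)
B=H+8*U   # finger centre; half depth ~11 -> heel moves ~19
r.movel([*B,7],v=60,threshold=20); s=r.state(); print(s['tcp_pos'],s['wrist_force'],s['time_s'])
look('w3.png'); tilt()
E
```

```text
clamp [-0.    0.01  1.  ] plate [ 0.18 -0.12  0.93] top [-0.04 -0.16  0.9 ]
[479.04117078  81.70827528   6.87531849] [ 0.08377004 -0.0078958  -0.59318963] 12.8917
wedge 0.88 [[319, 320], [315, 342], [324, 344], [324, 325]] [[522.0, 89.0], [540.0, 90.0], [541.0, 95.0], [525.0, 92.0]]
clamp [0.   0.01 1.  ] plate [ 0.07 -0.03  0.98] top [-0. -0.  1.]
```

View pics/w3.png

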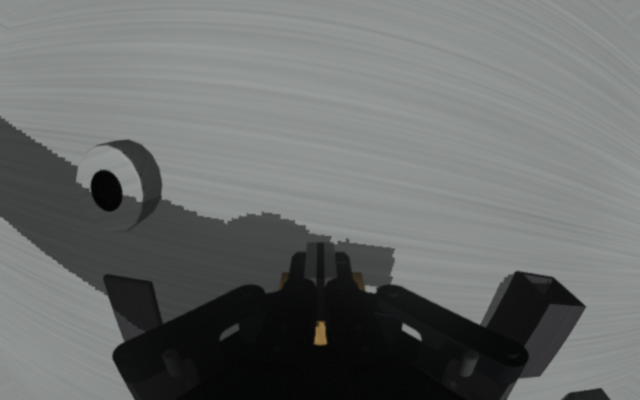

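```bash
python3 - <<'E'
from h import *
t=r.camera('top')['image']; s=r.camera('side')['image']
save(np.hstack([cv2.resize(t[150:230,260:340],(400,400),interpolation=2),cv2.resize(s[190:270,270:350],(400,400),interpolation=2)]),'c4.png')
E
```

```text
(no output)
```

View pics/c4.png

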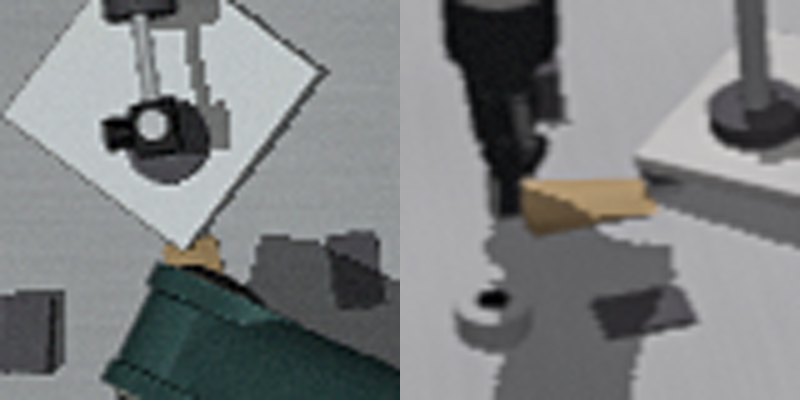

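```bash
cat >> h.py <<'E'
B0=np.array([479.4,81.66])
def step(d,v=20,th=25):
    P=B0+d*U; hit=r.movel([*P,7],v=v,threshold=th); s=r.state(); f=s['wrist_force']
    print('d',d,'got',round(float((s['tcp_pos'][:2]-B0)@U),1),'push',round(-float(f[:2]@U),1),'F',f.round(1),'t',round(s['time_s'],1),'HIT' if hit else '',end=' ')
    a=track('side',CL);b=track('side',PL); print('clamp',a.round(2),'plate',b.round(2))
E
python3 - <<'E'
from h import *
c=wshot(); print([wonz(c,p,18).round(1) for p in((284,272),(362,272))])
for d in (10,18,22,26,30): step(d,40)
E
```

```text
[array([487.3,  64.6,  18. ]), array([480.4, 102.6,  18. ])]
d 10 got 5.7 push 11.5 F [-11.2  -2.4   8.8] t 13.7  clamp [ 0.15 -0.    1.  ] plate [ 0.13 -0.04  0.97]
d 18 got 12.4 push 14.8 F [-14.7  -2.2   8.8] t 14.1  clamp [ 0.8  -0.08  0.99] plate [ 0.41 -0.21  0.95]
d 22 got 16.0 push 17.0 F [-16.8  -2.9   9.9] t 14.5  clamp [ 1.09 -0.12  0.99] plate [ 0.51 -0.3   0.94]
d 26 got 20.4 push 15.1 F [-14.9  -2.5   8.3] t 14.8  clamp [ 1.37 -0.18  0.97] plate [ 0.71 -0.35  0.93]
d 30 got 24.7 push 13.1 F [-12.9  -2.3   7.6] t 15.2  clamp [ 1.76 -0.21  0.96] plate [ 0.85 -0.44  0.91]
```

```bash
python3 - <<'E'
from h import *
c=r.camera('side'); ax=np.array([np.cos(.13),np.sin(.13),0]); n=np.array([-ax[1],ax[0],0]); O=np.array([697,116,0.])
def P(th,x,z): return O+R.from_rotvec(n*th).apply(ax*x+[0,0,z])
# lean: bare foot (-x) down => rotation about +y by negative angle
for th in(0,):
  for x,z,t in((-38,215,'clamp'),(-38,59,'base'),(0,45,'plate')):
    print(t,proj(c,P(-.085,x,z)).round(1),'shift to level',(proj(c,P(0,x,z))-proj(c,P(-.085,x,z))).round(2))
for d in (36,40,43): step(d,40)
E
```

```text
clamp [338.2 171.2] shift to level [ 5.38 -1.81]
base [340.7 212.1] shift to level [ 1.4  -1.08]
plate [351.5 213.2] shift to level [ 1.06 -0.2 ]
d 36 got 32.4 push 8.2 F [-8.  -1.8  3.3] t 15.6  clamp [ 2.32 -0.35  0.94] plate [ 1.12 -0.56  0.89]
d 40 got 36.2 push 9.0 F [-8.8 -1.6  2.2] t 16.0  clamp [ 2.71 -0.38  0.92] plate [ 1.25 -0.6   0.87]
d 43 got 39.0 push 9.2 F [-8.9 -2.1  2.5] t 16.3  clamp [ 2.91 -0.4   0.92] plate [ 1.34 -0.68  0.86]
```

```bash
python3 - <<'E'
from h import *
for d in (46,49): step(d,40)
s=r.camera('side')['image']; save(s,'side5.png'); g0=cv2.imread('pics/side0.png')
t=cv2.cvtColor(s,cv2.COLOR_RGB2BGR); f=lambda a:cv2.resize(a[160:260,310:410],(400,400),interpolation=2)
cv2.imwrite('pics/c5.png',np.hstack([f(g0),f(t)]))
E
```

```text
d 46 got 42.1 push 9.2 F [-9.2 -1.   1.7] t 16.7  clamp [ 3.18 -0.45  0.91] plate [ 1.44 -0.72  0.85]
d 49 got 45.2 push 9.3 F [-9.1 -1.7  2.5] t 17.0  clamp [ 3.44 -0.45  0.9 ] plate [ 1.59 -0.73  0.84]
```

View pics/c5.png

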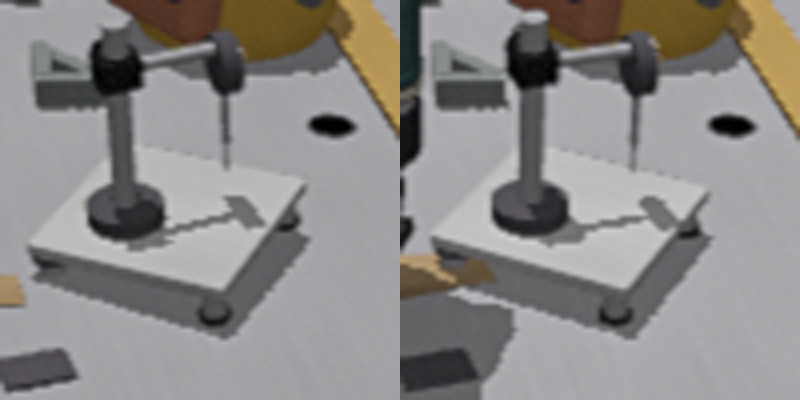

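```bash
python3 - <<'E'
from h import *
for d in (51,53,54.5,56,57.5):
    step(d,20); 
    s=r.state()['wrist_force']
    if -s[:2]@U>11: break
E
```

```text
d 51 got 47.0 push 9.5 F [-9.4 -1.3  3.6] t 17.4  clamp [ 3.6  -0.47  0.89] plate [ 1.62 -0.78  0.84]
d 53 got 49.1 push 9.7 F [-9.4 -2.   3.2] t 17.8  clamp [ 3.73 -0.51  0.88] plate [ 1.66 -0.8   0.83]
d 54.5 got 50.5 push 8.9 F [-8.7 -1.7  3.8] t 18.1  clamp [ 3.82 -0.51  0.88] plate [ 1.67 -0.79  0.83]
d 56 got 52.0 push 10.0 F [-9.9 -1.7  3.9] t 18.5  clamp [ 3.93 -0.54  0.88] plate [ 1.72 -0.81  0.82]
d 57.5 got 53.6 push 9.8 F [-9.6 -1.7  3.9] t 18.8  clamp [ 4.08 -0.55  0.88] plate [ 1.78 -0.85  0.82]
```

```bash
python3 - <<'E'
from h import *
for d in (58.7,59.8,61,62,63):
    step(d,20); 
    s=r.state()['wrist_force']
    if -s[:2]@U>11.5: break
g0=cv2.imread('pics/side0.png')
s=r.camera('side')['image']; save(s,'side6.png')
t=cv2.cvtColor(s,cv2.COLOR_RGB2BGR); f=lambda a:cv2.resize(a[200:250,310:410],(800,400),interpolation=2)
cv2.imwrite('pics/c6.png',f(t))
E
```

```text
d 58.7 got 53.8 push 13.0 F [-12.7  -3.    5.4] t 19.2  clamp [ 4.08 -0.55  0.88] plate [ 1.78 -0.86  0.82]
```

View pics/c6.png

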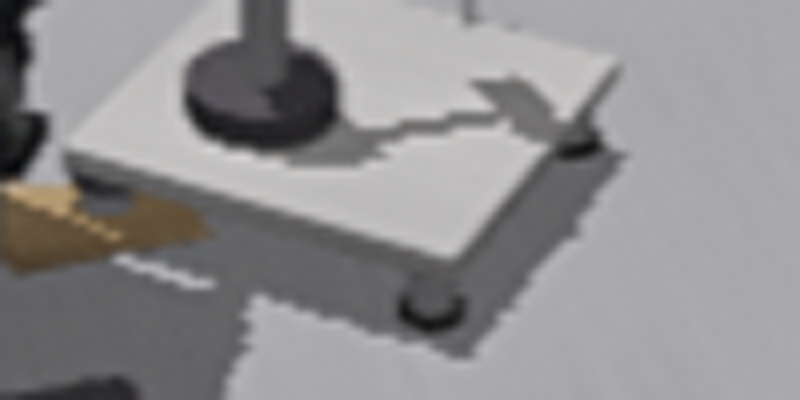

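```bash
cat > col.py <<'E'
from h import *
def axis(g,x0,x1,rows=(187,204)):
    # column centre by sub-pixel edges of |gradient|, per row
    g=cv2.GaussianBlur(g,(3,3),0); cs=[]
    for y in range(*rows):
        w=np.clip(np.median(np.r_[g[y,x0:x0+3],g[y,x1-3:x1]])-g[y,x0:x1]-15,0,None); x=np.arange(x0,x1)
        cs.append((w*x).sum()/w.sum())
    p=np.polyfit(range(*rows),cs,1); return p[0],np.polyval(p,195),np.std(np.polyval(p,range(*rows))-cs)
if __name__=='__main__':
    for n in('side0','side5','side6'):
        g=cv2.cvtColor(cv2.imread(f'pics/{n}.png'),cv2.COLOR_BGR2GRAY).astype(np.float32)
        print(n,np.round(axis(g,330,354),3), g[195,330:354].astype(int).tolist())
    c=r.camera('side'); ax=np.array([np.cos(.13),np.sin(.13),0]); n=np.array([-ax[1],ax[0],0]); O=np.array([697,116,0.])
    for th in(-.085,-.04,-.02,0):
        a,b=[proj(c,O+R.from_rotvec(n*th).apply(ax*-38+[0,0,z])) for z in(90,170)]; print(th,((b-a)[0]/(b-a)[1]).round(4))
    h=[proj(c,O+R.from_rotvec(ax*.02).apply(ax*-38+[0,0,z])) for z in(90,170)]; print('side lean .02',((h[1]-h[0])[0]/(h[1]-h[0])[1]).round(4))
E
python3 col.py
```

```text
side0 [7.60000e-02 3.39738e+02 1.48000e-01] [166, 164, 163, 164, 165, 166, 152, 105, 73, 77, 81, 75, 77, 137, 173, 171, 165, 164, 165, 165, 164, 165, 165, 164]
side5 [-4.00000e-03  3.42238e+02  1.71000e-01] [172, 171, 170, 170, 168, 169, 171, 173, 175, 148, 81, 81, 85, 83, 81, 107, 154, 174, 173, 170, 171, 171, 170, 170]
side6 [-1.40000e-02  3.42706e+02  1.73000e-01] [171, 170, 170, 170, 170, 169, 171, 172, 174, 159, 114, 79, 82, 85, 80, 80, 141, 176, 172, 170, 170, 170, 170, 170]
-0.085 0.0609
-0.04 0.0093
-0.02 -0.0133
0 -0.0357
side lean .02 -0.0441
```

```bash
python3 - <<'E'
from h import *
from col import axis
step(59.4,20)
s=r.state()['tcp_pos']
g=lambda:cv2.cvtColor(r.camera('side')['image'],cv2.COLOR_RGB2GRAY).astype(np.float32)
print(np.round(axis(g(),330,354),4))
p=B0+20*U; r.movel([*p,7],v=100); r.movel([*p,110],v=200)
q=down(np.pi/2+PY).as_quat()
print(np.round([axis(g(),330,354) for _ in range(3)],4)); tilt(); save(r.camera('side')['image'],'side7.png')
# view from -y side, low-ish, camera trailing
print(r.state()['time_s'], r.ik([590,-120,110],down(-np.pi/2).as_quat()), r.ik([590,-60,90],(R.from_rotvec([-.9,0,0])*down(-np.pi/2)).as_quat()))
E
```

```text
d 59.4 got 53.8 push 15.2 F [-14.8  -3.6   7.7] t 19.6  clamp [ 4.08 -0.56  0.88] plate [ 1.76 -0.86  0.82]
[-1.400000e-02  3.427072e+02  1.691000e-01]
[[-1.320000e-02  3.426988e+02  1.739000e-01]
 [-1.300000e-02  3.427027e+02  1.699000e-01]
 [-1.370000e-02  3.426992e+02  1.706000e-01]]
clamp [ 4.06 -0.55  0.88] plate [ 1.74 -0.88  0.87] top [-0.57 -3.66  0.8 ]
21.35 [ 0.97984225  1.06519662 -1.35204759  1.7611367   1.09537156  1.28902178
  2.48571842] [ 0.26153095  1.01725813 -0.89822115  1.75834943  1.37868629  1.73542473
  1.94034691]
```

```bash
python3 - <<'E'
from h import *
best=None
for x in(600,640,560):
  for y in(-70,-100,-140,-180):
    for z in(150,180):
      for a in(1.2,1.0,.8):
        for yw in(-np.pi/2,):
          q=(R.from_rotvec([a,0,0])*down(yw)).as_quat()
          if best is None and r.ik([x,y,z],q) is not None: best=(x,y,z,a,q)
print(best)
if best:
    x,y,z,a,q=best
    p=r.state()['tcp_pos']; r.movel([p[0]-20,p[1]-60,230],v=250)
    r.move_pose([x-30,y-60,z+40],q); r.movel([x,y,z],v=150)
    c=wshot(); save(c['image'],'w7.png'); print(r.state()['time_s'],c['cam_to_world'][:3,3])
E
```

```text
(600, -70, 150, 1.2, array([ 0.58360041,  0.39926252, -0.58360041, -0.39926252]))
25.4 [ 601.72780889 -230.75045658  132.50853638]
```

View pics/w7.png

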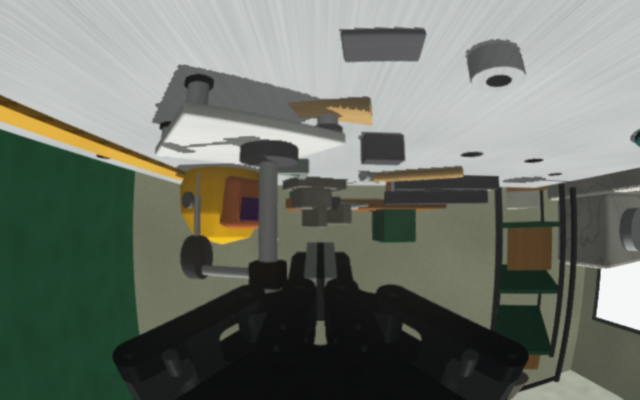

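```bash
python3 - <<'E'
import cv2
a=cv2.imread('pics/w7.png')[55:170,150:385]
cv2.imwrite('pics/c8.png',cv2.rotate(cv2.resize(a,(799,391),interpolation=2),cv2.ROTATE_180))
E
```

```text
(no output)
```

View pics/c8.png

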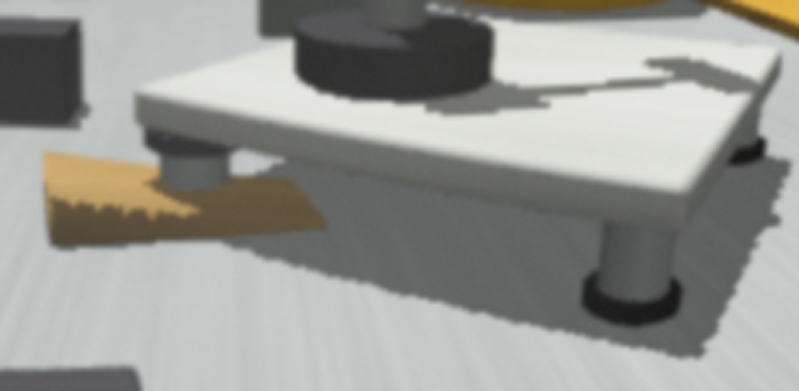

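```bash
python3 - <<'E'
from h import *
from scipy.optimize import least_squares
c=wshot(); g=cv2.cvtColor(c['image'],cv2.COLOR_RGB2GRAY).astype(np.float32)
g=cv2.GaussianBlur(g,(3,3),0); col=[]
for y in range(178,254,4):
    d=np.diff(g[y,250:290]); i=np.arange(40-1)
    # column edges: two strongest gradients within window
    k=np.argsort(-np.abs(d)); e1=k[0]; e2=next((j for j in k if 8<abs(j-e1)<24),None)
    if e2 is None: continue
    sub=lambda j:(lambda s:(np.abs(d[s])*i[s]).sum()/np.abs(d[s]).sum())(slice(max(j-1,0),j+2))
    col.append((250.5+(sub(e1)+sub(e2))/2,y,abs(sub(e1)-sub(e2))))
col=np.array(col); med=np.median(col[:,2]); col=col[np.abs(col[:,2]-med)<2]; print(len(col),med,col[:,0].round(1))
k=235/799; f=lambda x,y:np.array([385-x*k,170-y*115/391])-.5
cor=np.array([f(137,93),f(688,192),f(780,48)])
pts=[(-127,0,45),(0,-127,45),(127,0,45)]
def model(p,q): 
    yaw=p[2]; ax=np.array([np.cos(yaw),np.sin(yaw),0]); n=np.array([-ax[1],ax[0],0])
    Rm=R.from_rotvec(n*p[3]+ax*p[4]); O=np.array([p[0],p[1],p[5]]); return O+Rm.apply(ax*q[0]+n*q[1]+np.array([0,0,q[2]]))
def res(p):
    e=[wproj(c,model(p,q))-t for q,t in zip(pts,cor)]
    L=np.array([wproj(c,model(p,(-38,0,z))) for z in np.linspace(50,240,20)])
    o=np.argsort(L[:,1]); return np.r_[np.ravel(e),(np.interp(col[:,1],L[o,1],L[o,0])-col[:,0]),(p[4])/.005,(p[5])/1.]
s=least_squares(res,[697,116,.13,0,0,0]); J=np.linalg.inv(s.jac.T@s.jac)
print('x y yaw tilt roll z',s.x.round(4),'sd',np.sqrt(np.diag(J)).round(4),'res',s.fun.round(1))
# wedge: stud place
W=[wonz(c,f(*p),z)[:2] for p,z in(((55,247),0),((328,230),0),((45,155),18),((297,180),1.5))]; print(np.round(W,1)) # near heel, near tip, far heel, far tip
he=(W[0]+W[2])/2;ti=(W[1]+W[3])/2;u=(ti-he)/np.linalg.norm(ti-he);mid=he+45*u
st=model(s.x,(-106,0,9))[:2]; print('len',np.linalg.norm(ti-he),'stud from mid along,left',(st-mid)@u,(st-mid)@[-u[1],u[0]])
for z in (9,): print('stud px est', wonz(c,f(195,190),9)[:2])
E
```

```text
14 18.933366402116402 [268.1 268.  268.  268.  268.  268.  268.6 267.9 267.9 267.9 267.8 267.8
 267.8 267.9]
x y yaw tilt roll z [ 7.002534e+02  1.222431e+02  1.328000e-01 -1.090000e-02  1.500000e-03
 -5.758000e-01] sd [0.8758 2.0247 0.0084 0.0056 0.0044 0.6766] res [ 0.9 -0.2  0.1  0.5 -0.1  0.2 -0.2 -0.2 -0.2 -0.2 -0.2 -0.1 -0.7 -0.1
  0.  -0.   0.1  0.2  0.2  0.2  0.3 -0.6]
[[550.5  75.4]
 [637.7  91.2]
 [541.9 114.2]
 [630.7 136.9]]
len 90.0552218212202 stud from mid along,left 5.601949025920838 2.6132604039720593
stud px est [593.94137368 106.07942301]
```

```bash
cat > fin.py <<'E'
from h import *
L=lambda n:cv2.cvtColor(cv2.imread(f'pics/{n}.png'),cv2.COLOR_BGR2GRAY).astype(np.float32)
up=lambda g:cv2.resize(g,None,fx=4,fy=4,interpolation=cv2.INTER_CUBIC)
def blob(g,box,th):
    x,y,w,h=box; m=(up(crop(g,box))<th).astype(np.uint8); n,l,s,c=cv2.connectedComponentsWithStats(m); i=1+np.argmax(s[1:,4]); return c[i]/4+[x,y],s[i,4]/16
B={'clamp':((326,160,30,26),62),'gauge':((355,160,24,28),75),'base':((325,200,36,26),75)}
def meas(g): return {k:(np.round(p,2),round(a)) for k,(b,t) in B.items() for p,a in [blob(g,b,t)]}
if __name__=='__main__':
    for n in('side0','side5','side6','side7'): print(n,meas(L(n)))
    c=r.camera('side'); ax=np.array([np.cos(.13),np.sin(.13),0]); nn=np.array([-ax[1],ax[0],0]); O=np.array([699,119,0.])
    for t,(x,y,z) in dict(clamp=(-38,0,212),gauge=(50,0,212),base=(-38,0,55)).items():
        print(t,[(proj(c,O+R.from_rotvec(nn*th).apply(ax*x+nn*y+[0,0,z]))-proj(c,O+R.from_rotvec(nn*-.085).apply(ax*x+nn*y+[0,0,z]))).round(2).tolist() for th in(-.02,0)])
E
python3 fin.py
```

```text
side0 {'clamp': (array([338.67, 178.02]), 131), 'gauge': (array([362.83, 170.81]), 206), 'base': (array([342.3 , 214.18]), 149)}
side5 {'clamp': (array([342.89, 176.09]), 124), 'gauge': (array([364.44, 171.08]), 215), 'base': (array([344.33, 213.67]), 127)}
side6 {'clamp': (array([343.59, 175.84]), 124), 'gauge': (array([364.74, 171.11]), 218), 'base': (array([344.63, 213.55]), 123)}
side7 {'clamp': (array([343.59, 175.84]), 124), 'gauge': (array([364.75, 171.11]), 217), 'base': (array([344.64, 213.51]), 124)}
clamp [[4.04, -1.41], [5.29, -1.8]]
gauge [[3.95, 0.18], [5.15, 0.29]]
base [[0.99, -0.82], [1.3, -1.06]]
```

```bash
python3 - <<'E'
from h import *
from fin import meas
p=r.state()['tcp_pos']; r.movel([p[0]-40,p[1]-60,p[2]+60],v=150); r.sleep(.5)
im=r.camera('side')['image']; print(meas(cv2.cvtColor(im,cv2.COLOR_RGB2GRAY).astype(np.float32)))
c=r.camera('top')
for t in('tube','collar','packer','hammer','marker','can','magnet'):
    m=r.spot_in(c,t); print(t,[np.round(onz(c,np.array(k['at'])*[640,400],5)[:2]).tolist() for k in m[:1]])
print(r.state()['time_s'],r.state()['wrist_force'])
r.finish_job()
E
```

```text
{'clamp': (array([343.58, 175.85]), 123), 'gauge': (array([364.71, 171.11]), 216), 'base': (array([341.44, 213.65]), 778)}
tube [[507.0, 240.0]]
collar [[553.0, 90.0]]
packer [[545.0, -51.0]]
hammer [[401.0, 538.0]]
marker []
can [[670.0, -530.0]]
magnet [[647.0, 424.0]]
27.2333 [ 0.26356219 -0.57266378 -0.37359401]
the job is handed in; nothing more can be done
```

The wedge is under the bare foot and the stand looks level, to within what the cameras can show. I handed the job in at about 27 s with the hand clear. Closed fingertips nudged the thin end about 11° towards the bare stud, then pushed the heel in until the resistance jumped.

**Signs that it is level:**
- **Push force:** it held at about 9–10 N, then rose to 15 N with almost no further travel. I took that as the far pad coming down, and stopped.
- **Wedge position:** the stud sits 5.6 mm from the wedge's middle towards the thin end (target about 5 mm) and 2.6 mm off its centre line.
- **Stability:** the column stayed still to within a few hundredths of a pixel after the hand withdrew.

**Checks that disagreed or were weak:**
- **Tilt:** the side camera showed about 93% of the correction, leaving roughly 0.006 rad. A wrist-camera fit gave 0.011 ± 0.006 rad left. Both are near their error limits. I trusted the force jump and wedge position, so a lean of up to about 1 mm at the foot is not ruled out.
- **Far pad:** I did not measure its contact with the table directly.
- **Bystanders:** in the last top view the network missed the marker and put the collar at the wedge's position, which I take to be a misdetection. The tube, packer, hammer, can and magnet came out 5–39 mm from their first readings, with no sign that the arm touched them. The closer wrist view shows the collar, packer and tube lying about where they were.

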